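Fetch the angle cube from behind the bottles

TASK

The digital angle cube on the wooden stand is hemmed in by the amber flux jar, the white dropper bottle and the compound bar: first set all three on the ribbed black rubber mat, then stand the cube upright on the middle of the brown sharpening stone with its long side running along the stone. Then put the jar, the dropper and the bar back, each on the round white mark where it stood at the start, and keep everything upright throughout.

Things in the scene. Friction and masses are not known exactly. Their poses are not given: they have to be found in the camera images.
- flux_jar: amber glass jar with light brown cap, 92 mm tall, body 45 mm wide up to 74 mm, above it the cap 37 mm across; origin at centre of its underside, z up its axis. Starts on one of the stand's three white marks. About 0.15 kg.
- dropper: small white dropper bottle with red tip, 89 mm tall; round body 31 mm wide up to 53 mm, above it a nozzle under 18 mm wide; origin at centre of its underside, z up. Starts on one of the stand's three marks. About 0.06 kg.
- compound_bar: upright block of polishing compound, green below and white above, 35 mm (its x) by 50 mm (its y) by 73 mm tall; origin at centre of its underside, z up. Starts on one of the stand's three marks, with its axes parallel to the stand's to about 0.1 rad. About 0.3 kg.
- angle_cube: dark grey digital angle cube with a display on its front (-x) face; about 30 mm (x, from -14 to +16) by 55 mm (y, the long side) by 55 mm tall; origin at the underside, z up. Starts in the middle of the stand between the three things, axes parallel to the stand's to about 0.1 rad. About 0.07 kg.
- stand: fixed wooden board 190 x 230 mm, top 10 mm above the bench; origin on the bench under the cube's starting place; x points to the rear, where an aluminium fence 60 mm high stands at x = 78 mm. Three round white marks with blue rims, 59 mm across, at (x, y) = (0, 66), (0, -66), (-62, 0) mm: at both sides of the cube and in front. Which thing starts on which mark varies.
- mat: fixed flat thick ribbed black rubber mat, 210 x 210 mm, top 12 mm above the bench; origin at the centre of its underside. To the left or the right of the stand.
- stone: fixed brown sharpening stone in its holder; the holder is 75 mm wide (x) and 214 mm long (y), with two chrome screws at its -y end. The stone's flat top is 47 mm above the bench, 76 x 160 mm, from y = -72 to +88 mm, so its middle lies at x = 0, y = +8 mm. Origin on the bench under the holder. On the other side of the stand from the mat.
Things that resemble listed ones, but are neither listed nor needed, are in the scene too. What is shaped like the flux_jar but blue is not meant.

How it is judged:
On the way, in this order (a step that is already met when the one before it is completed fails the run):
1. The jar, the dropper and the compound bar all stand on the mat, while the cube is still in its place (x of flux_jar in the frame of mat between -0.095 and 0.095 m and y of flux_jar in the frame of mat between -0.095 and 0.095 m and z of flux_jar in the frame of mat between 0.009 and 0.017 m and linear speed of each of flux_jar, dropper, compound_bar below 0.02 m/s and angular speed of each of flux_jar, dropper, compound_bar below 1 rad/s and angle between each of flux_jar, dropper, compound_bar's own z axis and vertical below 0.1 rad and x of dropper in the frame of mat between -0.095 and 0.095 m and y of dropper in the frame of mat between -0.095 and 0.095 m and z of dropper in the frame of mat between 0.009 and 0.017 m and x of compound_bar in the frame of mat between -0.095 and 0.095 m and y of compound_bar in the frame of mat between -0.095 and 0.095 m and z of compound_bar in the frame of mat between 0.009 and 0.017 m and distance of angle_cube from where it was at the start of the episode below 0.02 m), for 0.2 s.
2. The cube stands on the middle of the stone, along it, let go, with the other three still on the mat (x of angle_cube in the frame of stone between -0.015 and 0.015 m and y of angle_cube in the frame of stone between -0.012 and 0.028 m and z of angle_cube in the frame of stone between 0.042 and 0.052 m and angle between the y axis of angle_cube and the y axis of stone, either way round below 0.2 rad and linear speed of each of angle_cube, flux_jar, dropper, compound_bar below 0.02 m/s and angular speed of each of angle_cube, flux_jar, dropper, compound_bar below 1 rad/s and angle between each of angle_cube, flux_jar, dropper, compound_bar's own z axis and vertical below 0.1 rad and contact force between the fingers and flux_jar below 0.1 N and contact force between the fingers and dropper below 0.1 N and contact force between the fingers and compound_bar below 0.1 N and contact force between the fingers and angle_cube below 0.1 N and x of flux_jar in the frame of mat between -0.095 and 0.095 m and y of flux_jar in the frame of mat between -0.095 and 0.095 m and z of flux_jar in the frame of mat between 0.009 and 0.017 m and x of dropper in the frame of mat between -0.095 and 0.095 m and y of dropper in the frame of mat between -0.095 and 0.095 m and z of dropper in the frame of mat between 0.009 and 0.017 m and x of compound_bar in the frame of mat between -0.095 and 0.095 m and y of compound_bar in the frame of mat between -0.095 and 0.095 m and z of compound_bar in the frame of mat between 0.009 and 0.017 m), for 0.2 s.
At the end, for the whole second after the job is handed in: Cube upright on the stone's top within 15 mm of its middle across and 20 mm along, its long side within 0.2 rad of the stone's length; jar, dropper and bar upright within 15 mm of where each stood at the start; all released and at rest (x of angle_cube in the frame of stone between -0.015 and 0.015 m and y of angle_cube in the frame of stone between -0.012 and 0.028 m and z of angle_cube in the frame of stone between 0.042 and 0.052 m and angle between the y axis of angle_cube and the y axis of stone, either way round below 0.2 rad and linear speed of each of angle_cube, flux_jar, dropper, compound_bar below 0.02 m/s and angular speed of each of angle_cube, flux_jar, dropper, compound_bar below 1 rad/s and angle between each of angle_cube, flux_jar, dropper, compound_bar's own z axis and vertical below 0.1 rad and distance of each of flux_jar, dropper, compound_bar from where it was at the start of the episode below 0.015 m and contact force between the fingers and flux_jar below 0.1 N and contact force between the fingers and dropper below 0.1 N and contact force between the fingers and compound_bar below 0.1 N and contact force between the fingers and angle_cube below 0.1 N); the robot touches nothing.
It fails at once if one of the four things is tipped more than about 40 degrees (angle between any of flux_jar, dropper, compound_bar, angle_cube's own z axis and vertical above 0.7 rad).
It also fails if it takes over 136 s, if anything falls off the work surface, if the arm or the gripper's body presses on something with over 40 N, if the wrist force passes 120 N, or if a joint passes its speed limit or range.

ROBOT

A 6-joint arm with a two-finger parallel gripper is mounted at the origin on a cart in front of the work surface, level with it; the furniture and walls round the work are solid. World frame = base frame: x ahead of the robot, y to its left, z up, the work surface at z = 0. Lengths are in m, angles in rad, forces in N, time in s.
With the tool pointing down it reaches from about 0.35 to 0.8 m from the base axis. Payload 7.3 kg.
Tool frame: the origin (TCP) lies on the centre line of the jaws, within the pads' length; the fingertips stand 14 mm ahead of it and the grasp point (between the pads) lies 5 mm behind it; z points along the fingers, y is the line along which they close (so a half turn about z gives the same grasp; the last joint's range is limited). The gripper opens to 85 mm and grips with 20 to 120 N. Pads are 22 mm wide; open, the fingers measure 114 mm over their backs; the gripper's body (76 mm by 85 mm) begins 54 mm behind the grasp point. The pads swing forward as they close: fully open they stand 13 mm farther back than shut.
Start: joints at [1.186, 0.342, 1.524, -0, 1.275, -0.146], TCP at [0.124, 0.51, 0.245] pointing down, gripper open.
Joint ranges: [-2.53, 2.53], [-0.77, 2.02], [0.04, 2.7], [-1, 4.14], [0.28, 2.66], [-3.11, 3.11]. Speed limits (rad/s): [2.57, 2.57, 3.14, 3.14, 3.14, 3.14].

INTERFACE

Orientations are given as a unit quaternion [x, y, z, w].
In Python, from station import bot gives the robot as it stands.
- The arm moves only by the tool carry_out, never from a script. Its argument "motion" is one flat list of numbers, 5 for each row, row after row: the shift along the tool's x, y, z in m, then the turn about the tool's z in rad, then the closure, from 0 (fully open) to 1 (shut). In form: [dx, dy, dz, twist, gripper, dx, dy, dz, twist, gripper, ...]. A call has 1 to 20 rows; each row shifts and turns the commanded pose from where the row before left it, along the tool's axes as they then stand; what a row does not reach is not made up. A row lasts 1/12 s, in which the tool goes at most 41.7 mm and 7.16 degrees, less where a joint would pass 70% of its speed; a pose out of reach is approached as far as the arm can. A call with a gripper value outside its range is refused whole. The fingers move at their own pace and stop on an object; "grip_force" is the grip in N (left out, the last holds). Time passes only in rows, so rows that do not move let the fingers close. It gives the time, the measured TCP pose, the force, the opening and the grip force at its end, in the units of the state.
- bot.state(): the state, without advancing time (a new reading comes with each control period).
- bot.read_camera(name): name is "scene" or "top" or "wrist"; returns (picture, depth): 384x512x3 uint8, red, green, blue; 384x512 float32, m along the optical axis (not along the pixel's ray), 0 where there is no reading.
- bot.calibration(name): a dict with "mtx" (3x3 intrinsics, pixels), "pose" (4x4, takes a point from camera to world coordinates). Camera axes: x right, y down, z forward; pixel columns grow to the right and rows downward; lengths in m; the calibration is good to about 2 mm. A picture is of the moment at which its call begins: read the wrist's pose just before it. calibration takes no time and is no camera call; for the wrist camera it gives the pose at the moment of the call.
- bot.hand_in(): hands the job in; it is judged then, once.
The state is a dict: "time_s": time; "q": joint angles; "qvel": joint speeds; "effort": joint torques, N m; "position": TCP position; "tool_rot": TCP orientation; "ft_force": force on the tool from outside, world axes, zero at the start; "moment": the same for the moment, N m; "width": finger opening in m; "grasp_force": force on a finger pad.
Only numpy, scipy, OpenCV 4.12 (cv2) and the standard library are available. Lean on these libraries where they do the work, as an engineer would, in place of code of your own. Each camera call takes 0.05 s, during which the arm holds its last target. There are 200 camera calls.

## Working session

There is one attempt and no reset: what is moved stays moved. The work goes in short steps, Python scripts to look and compute and a tool call to move; the robot and the scene stay as the last step left them, time stands still between calls to the robot, and variables do not carry over. Pictures are saved under pics/ and viewed, at most 14 in all, crops included, and the job is handed in when it is done.

Besides the shell and the picture viewer there is one more tool, called after "Emit:" as name(argument=value, ...), one argument or row to a line, values as JSON. carry_out: Moves the arm, as the interface text tells. Its arguments: {"type":"object","properties":{"motion":{"type":"array","items":{"type":"number"}},"grip_force":{"type":"number"}},"required":["motion"]}

```bash
mkdir -p pics; ls; python3 - <<'E'
from station import bot
import cv2,numpy as np
s=bot.state(); print(s)
for n in("top","scene"):
    p,d=bot.read_camera(n); c=bot.calibration(n)
    np.savez(f"{n}0.npz",p=p,d=d,**c); cv2.imwrite(f"pics/{n}0.png",p[:,:,::-1])
    print(n,c["mtx"].round(1).tolist(),c["pose"].round(3).tolist())
E
```

```text
pics
{'time_s': 0.0, 'q': array([ 1.18601288e+00,  3.42740587e-01,  1.52503512e+00,  5.27342969e-06,
        1.27540177e+00, -1.45976634e-01]), 'qvel': array([ 0.00028407, -0.00066626, -0.00056558, -0.00060359,  0.00153207,
        0.00053064]), 'effort': array([-3.15992271e-03, -4.33675826e+01, -2.46011317e+01, -4.70116665e-04,
        7.94792490e-03,  7.82742319e-06]), 'position': array([0.12400323, 0.50974636, 0.24461036]), 'tool_rot': array([ 1.19120608e-01,  9.92879475e-01, -7.64013889e-04, -2.10265203e-04]), 'ft_force': array([0.25735751, 0.58673387, 0.31309474]), 'moment': array([-0.03277433,  0.05505889,  0.01860607]), 'grasp_force': 0.0, 'width': 0.0852284741494375}
top [[388.3, 0.0, 257.5], [0.0, 388.3, 194.8], [0.0, 0.0, 1.0]] [[0.029, -0.993, 0.117, 0.459], [-1.0, -0.029, 0.008, 0.002], [-0.004, -0.117, -0.993, 0.995], [0.0, 0.0, 0.0, 1.0]]
scene [[492.8, 0.0, 258.0], [0.0, 492.8, 190.6], [0.0, 0.0, 1.0]] [[0.812, -0.297, 0.502, -0.152], [-0.584, -0.426, 0.692, -1.009], [0.008, -0.855, -0.519, 0.775], [0.0, 0.0, 0.0, 1.0]]
```

View pics/top0.png

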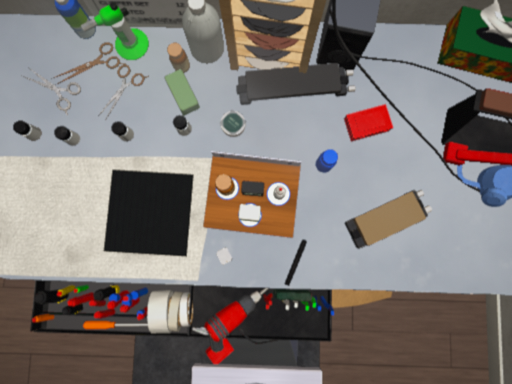

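View pics/scene0.png

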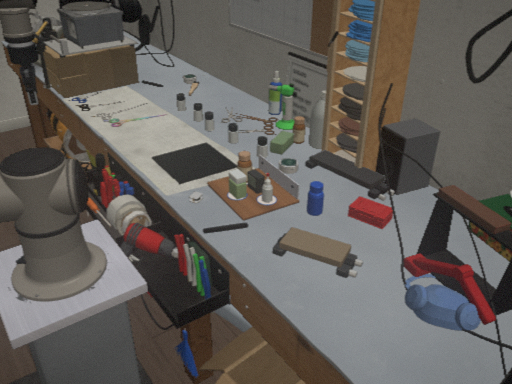

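The top view shows the stand at (253,195). The amber jar is on its left mark (225,184), the dropper on the right mark (278,193), the bar in front (249,213) and the dark cube at (253,188). The mat is at (149,213) and the brown stone at (387,218).

What could be mistaken for what:
- **Jar:** blue jar (327,160) and another brown-capped one at (177,55). I choose (225,184), which is on the mark.
- **Bar:** green block (182,90). I choose (249,213).
- **Dropper:** shakers at (181,124) and (121,130). I choose (278,193).
- **Stone:** black stone (295,82). I choose the brown one at (387,218).

```bash
cat > h.py <<'E'
import numpy as np,cv2
from station import bot
def cast(c,uv,z):
    "pixels -> world points on plane z"
    uv=np.atleast_2d(np.float64(uv)); r=np.linalg.solve(c["mtx"],np.c_[uv,np.ones(len(uv))].T)
    r=c["pose"][:3,:3]@r; o=c["pose"][:3,3:]
    return (o+r*(z-o[2])/r[2]).T
def deproj(c,d):
    v,u=np.indices(d.shape); r=np.linalg.solve(c["mtx"],np.stack([u.ravel(),v.ravel(),np.ones(u.size)]))*d.ravel()
    return (c["pose"][:3,:3]@r+c["pose"][:3,3:]).T.reshape(*d.shape,3)
def proj(c,X):
    R=c["pose"][:3,:3]; x=c["mtx"]@(R.T@(np.atleast_2d(X)-c["pose"][:3,3]).T); return (x[:2]/x[2]).T
def blob(mask,mina=20):
    "contours by area, largest first"
    cs=cv2.findContours(np.uint8(mask)*255,cv2.RETR_EXTERNAL,cv2.CHAIN_APPROX_NONE)[0]
    return sorted([k for k in cs if cv2.contourArea(k)>mina],key=cv2.contourArea,reverse=True)
def snap(n,name):
    c=bot.calibration(n); p,d=bot.read_camera(n)
    np.savez(name+".npz",p=p,d=d,**c); cv2.imwrite(f"pics/{name}.png",p[:,:,::-1]); return p,d,c
def load(name):
    f=np.load(name+".npz"); return f["p"],f["d"],{"mtx":f["mtx"],"pose":f["pose"]}
E
python3 - <<'E'
from h import *
p,d,c=load("top0")
W=deproj(c,d)
for n,uv in dict(jar=(225,184),drop=(278,193),bar=(249,213),cube=(253,188),mat=(149,213),stone=(387,218),blue=(327,160),bench=(230,270)).items():
    print(n,W[uv[1],uv[0]].round(3))
hsv=cv2.cvtColor(p,cv2.COLOR_RGB2HSV)
z=W[...,2]
for n,(a,b),m in [("stand",(253,195),(hsv[...,0]<20)&(hsv[...,1]>120)),("mat",(149,213),(p.max(2)<40)),("stone",(387,218),(z>.035)&(z<.06))]:
    for k in blob(m,500):
        if cv2.pointPolygonTest(k,(a,b),True)>-15:
            r=cv2.minAreaRect(k); q=cast(c,cv2.boxPoints(r),{"stand":.01,"mat":.012,"stone":.047}[n])
            print(n,r,q.round(3).tolist(),q.mean(0).round(3))
wc=bot.calibration("wrist"); s=bot.state()
from scipy.spatial.transform import Rotation as R
Rt=R.from_quat(s["tool_rot"]).as_matrix()
print(Rt.round(2).tolist(), (Rt.T@(wc["pose"][:3,3]-s["position"])).round(3),(Rt.T@wc["pose"][:3,:3]).round(3).tolist(),wc["mtx"].round(1).tolist())
cv2.imwrite("pics/crop0.png",cv2.resize(p[140:250,90:440],None,fx=2.2,fy=2.2,interpolation=cv2.INTER_CUBIC)[:,:,::-1])
E
```

```text
jar [0.588 0.085 0.103]
drop [ 0.574 -0.04   0.071]
bar [0.523 0.028 0.083]
cube [0.585 0.02  0.064]
mat [0.521 0.283 0.013]
stone [ 0.523 -0.308  0.046]
blue [ 0.654 -0.153  0.091]
bench [ 0.384  0.073 -0.001]
stand ((251.79934692382812, 196.28561401367188), (89.5580825805664, 71.21143341064453), 6.788974761962891) [[0.491, 0.145, 0.01], [0.674, 0.131, 0.01], [0.653, -0.099, 0.01], [0.471, -0.081, 0.01]] [0.572 0.024 0.01 ]
mat ((148.190673828125, 212.5445556640625), (82.15177917480469, 79.80183410644531), 3.6913859844207764) [[0.425, 0.389, 0.012], [0.628, 0.391, 0.012], [0.621, 0.18, 0.012], [0.418, 0.183, 0.012]] [0.523 0.286 0.012]
stone ((389.5458984375, 217.8934326171875), (31.371564865112305, 65.82633209228516), 64.9164047241211) [[0.522, -0.225, 0.047], [0.595, -0.372, 0.047], [0.526, -0.403, 0.047], [0.454, -0.258, 0.047]] [ 0.524 -0.314  0.047]
[[-0.97, 0.24, -0.0], [0.24, 0.97, -0.0], [0.0, -0.0, -1.0]] [ 0.083  0.    -0.128] [[0.001, -0.946, -0.325], [1.0, 0.001, 0.001], [-0.001, -0.325, 0.946]] [[331.4, 0.0, 255.4], [0.0, 331.4, 189.5], [0.0, 0.0, 1.0]]
```

View pics/crop0.png

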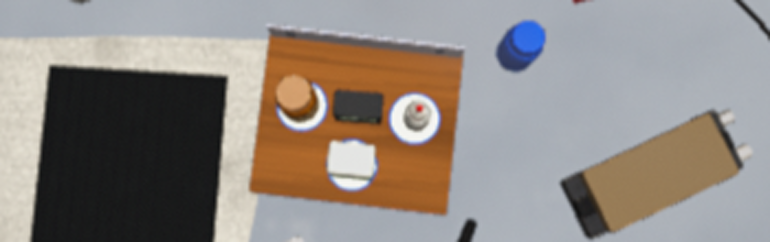

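The crop confirms the choices: tan-capped jar (295,92), dropper (417,112), bar (352,160), cube (358,106) and brown stone (660,175). Next I move up for wrist views.

```bash
cat >> h.py <<'E'
def plan(xyz,th=None):
    "shift in tool axes (after the twist) and twist to bring the TCP to xyz with tool x at world angle th (deg)"
    from scipy.spatial.transform import Rotation as R
    s=bot.state(); A=R.from_quat(s["tool_rot"]).as_matrix(); a=np.degrees(np.arctan2(A[1,0],A[0,0]))
    th=a if th is None else th; tw=-np.radians((th-a+180)%360-180); t=np.radians(th)
    D=np.array([[np.cos(t),np.sin(t),0],[np.sin(t),-np.cos(t),0],[0,0,-1]])
    v=D.T@(np.array(xyz)-s["position"])
    print("t %.2f pos %s ang %.2f w %.4f | shift %s twist %.4f rows>=%.1f F %s"%(s["time_s"],s["position"].round(4),a,s["width"],v.round(4),tw,np.linalg.norm(v)/.0417,s["ft_force"].round(1)))
E
python3 -c "
from h import *
plan((.48,.10,.31),175)"
```

```text
t 0.10 pos [0.124  0.5098 0.2447] ang 166.32 w 0.0851 | shift [-0.3903 -0.3772 -0.0653] twist -0.1515 rows>=13.1 F [-0.2 -0.5  0.9]
```

Emit:
carry_out(
  motion=[0, 0, -0.02, -0.076, 0, 0, 0, -0.045, -0.076, 0, -0.026, -0.025, 0, 0, 0, -0.026, -0.025, 0, 0, 0, -0.026, -0.025, 0, 0, 0, -0.026, -0.025, 0, 0, 0, -0.026, -0.025, 0, 0, 0, -0.026, -0.025, 0, 0, 0, -0.026, -0.025, 0, 0, 0, -0.026, -0.025, 0, 0, 0, -0.026, -0.025, 0, 0, 0, -0.026, -0.025, 0, 0, 0, -0.026, -0.025, 0, 0, 0, -0.026, -0.025, 0, 0, 0, -0.026, -0.025, 0, 0, 0, -0.026, -0.025, 0, 0, 0, -0.026, -0.025, 0, 0, 0, 0, 0, 0, 0, 0, 0, 0, 0, 0, 0, 0, 0, 0, 0, 0],
)

```text
time_s: 1.77
position: [0.4797, 0.1029, 0.3065]
tool_rot: [0.044, 0.999, 0.0, -0.001]
ft_force: [-0.5, 0.2, 0.9]
width: 0.0854
grasp_force: 0.0
```

```bash
python3 -c "
from h import *
snap('wrist','wA')
plan((.50,-.01,.31),175)"
```

```text
t 1.82 pos [0.4795 0.1034 0.3067] ang 175.06 w 0.0855 | shift [-0.0303 -0.1112 -0.0033] twist 0.0011 rows>=2.8 F [ 0.2 -0.1  0.3]
```

View pics/wA.png

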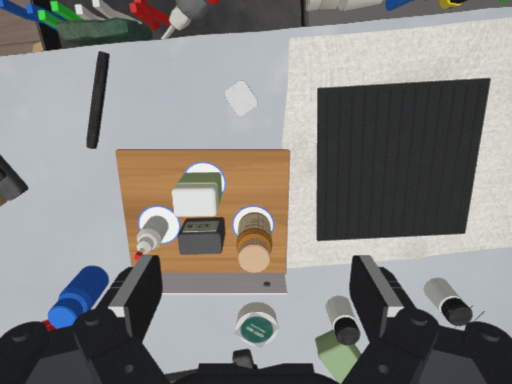

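View A shows the mark rims at (203,182), (158,225) and (253,224), the jar cap at (254,258), the bar's top at (195,201), the cube at (201,236) and the mat at (400,160). Next is the second view.

Emit:
carry_out(
  motion=[-0.01, -0.037, 0, 0, 0, -0.01, -0.037, 0, 0, 0, -0.01, -0.037, -0.003, 0, 0, 0, 0, 0, 0, 0, 0, 0, 0, 0, 0, 0, 0, 0, 0, 0],
)

```text
time_s: 2.32
position: [0.4999, -0.0092, 0.3101]
tool_rot: [0.043, 0.999, 0.0, -0.0]
ft_force: [0.9, 0.1, -0.4]
width: 0.0851
grasp_force: 0.0
```

```bash
python3 -c "
from h import *
snap('wrist','wB'); print(bot.state()['position'])"
```

```text
[ 0.49996027 -0.00881479  0.31007703]
```

View pics/wB.png

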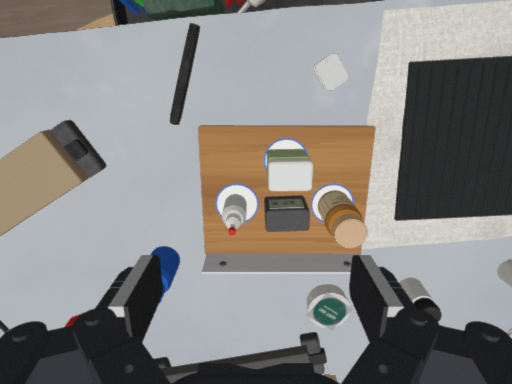

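View B shows the cube at (287,214), bar top (291,176), jar cap (350,233), dropper tip (232,231), mat's left edge x≈400 and stone end (60,160). I'll segment the top faces and triangulate them.

```bash
cat > meas.py <<'E'
from h import *
def tri(cs,uvs):
    A=np.zeros((3,3));b=np.zeros(3)
    for c,uv in zip(cs,uvs):
        o=c["pose"][:3,3]; r=cast(c,uv,0.)[0]-o; r/=np.linalg.norm(r); M=np.eye(3)-np.outer(r,r); A+=M;b+=M@o
    return np.linalg.solve(A,b)
guess=dict(jar=(.588,.085,.102),drop=(.574,-.04,.099),bar=(.523,.028,.083),cube=(.585,.02,.065))
V=[load("wA"),load("wB")]
for n,g in guess.items():
    cs,uvs,out=[],[],[]
    for p,d,c in V:
        W=deproj(c,d); h=cv2.cvtColor(p,cv2.COLOR_RGB2HSV); near=np.hypot(W[...,0]-g[0],W[...,1]-g[1])<.05
        m=near&(abs(W[...,2]-g[2])<(.006 if n!="drop" else .03))
        if n=="drop": m=near&(W[...,2]>.04)&(h[...,1]>150)&((h[...,0]<8)|(h[...,0]>172))
        k=blob(m,8)
        if not k: print(n,"none",m.sum()); continue
        M=cv2.moments(k[0]); uv=(M["m10"]/M["m00"],M["m01"]/M["m00"])
        q=cast(c,cv2.boxPoints(cv2.minAreaRect(k[0])),g[2]); e=q[1]-q[0]
        cs.append(c);uvs.append(uv)
        zz=W[...,2][m]
        print(n,np.round(uv,1),"zmed %.4f"%np.median(zz),"plane",cast(c,uv,g[2])[0].round(4),"sides",np.linalg.norm(q[1]-q[0]).round(4),np.linalg.norm(q[2]-q[1]).round(4),"ang",np.degrees(np.arctan2(e[1],e[0])).round(1))
    if len(cs)==2: print("   TRI",tri(cs,uvs).round(4))
for i,(p,d,c) in enumerate(V): # rims of marks
    h=cv2.cvtColor(p,cv2.COLOR_RGB2HSV); W=deproj(c,d)
    m=(h[...,0]>100)&(h[...,0]<135)&(h[...,1]>70)&(W[...,2]<.02)&(abs(W[...,0]-.55)<.09)&(abs(W[...,1]-.02)<.11)
    n,l=cv2.connectedComponents(np.uint8(cv2.dilate(np.uint8(m),np.ones((3,3)))))
    for j in range(1,n):
        vu=np.argwhere((l==j)&m)
        if len(vu)>12:
            X=cast(c,vu[:,::-1],.01); s=np.linalg.lstsq(np.c_[2*X[:,:2],np.ones(len(X))],(X[:,:2]**2).sum(1),rcond=None)[0]
            print("rim",i,len(vu),s[:2].round(4),"r",np.sqrt(s[2]+s[:2]@s[:2]).round(4))
p,d,c=V[0]; k=[k for k in blob(p.max(2)<50,3000)if cv2.pointPolygonTest(k,(400,160),False)>0][0]
q=cast(c,cv2.boxPoints(cv2.minAreaRect(k)),.012); print("mat",q.round(3).tolist(),q.mean(0).round(4))
E
python3 meas.py
```

```text
jar [253.8 257.5] zmed 0.1007 plane [0.5915 0.0919 0.102 ] sides 0.0348 0.0376 ang 85.0
jar [350.4 232.5] zmed 0.1008 plane [0.5918 0.0905 0.102 ] sides 0.0364 0.0362 ang 85.1
   TRI [0.594  0.0917 0.0977]
drop [137.5 255.3] zmed 0.0963 plane [ 0.5787 -0.0409  0.099 ] sides 0.011 0.0057 ang 130.0
drop [231.5 230.8] zmed 0.0968 plane [ 0.5797 -0.0424  0.099 ] sides 0.0056 0.0087 ang 85.1
   TRI [ 0.5816 -0.043   0.0942]
bar [194.2 201.4] zmed 0.0818 plane [0.5247 0.0299 0.083 ] sides 0.0491 0.035 ang 87.2
bar [290.4 175.4] zmed 0.0818 plane [0.5252 0.0285 0.083 ] sides 0.0473 0.0338 ang 85.1
   TRI [0.5265 0.0289 0.0784]
cube [199.7 242.7] zmed 0.0637 plane [0.5865 0.0246 0.065 ] sides 0.0539 0.0312 ang 87.4
cube [287.1 219.5] zmed 0.0637 plane [0.5866 0.0232 0.065 ] sides 0.0533 0.0308 ang 85.1
   TRI [0.5888 0.0235 0.0604]
rim 0 81 [0.5255 0.0297] r 0.0284
rim 0 62 [ 0.5814 -0.0414] r 0.0284
rim 0 89 [0.5931 0.09  ] r 0.0284
rim 0 36 [ 0.5817 -0.0416] r 0.0287
rim 1 93 [0.5254 0.0295] r 0.0283
rim 1 109 [ 0.5816 -0.0415] r 0.0285
rim 1 92 [0.593  0.0899] r 0.0285
mat [[0.416, 0.177, 0.012], [0.424, 0.391, 0.012], [0.631, 0.429, 0.012], [0.623, 0.181, 0.012]] [0.5235 0.2943 0.012 ]
```

Everything agrees to about 2 mm, and the triangulated heights match the text. I start with the bar, closing along stand y. Every transfer to the mat uses the same shift, (-0.032, +0.260) m.

```bash
python3 -c "
from h import *
plan((.525,.029,.050),175)"
```

```text
t 2.37 pos [ 0.5    -0.0088  0.3101] ang 175.13 w 0.0856 | shift [-0.0216  0.0399  0.2601] twist 0.0023 rows>=6.3 F [-0.7  0.9  0.2]
```

Emit:
carry_out(
  motion=[-0.011, 0.02, 0, 0, 0, -0.011, 0.02, 0, 0, 0, 0, 0, 0.038, 0, 0, 0, 0, 0.038, 0, 0, 0, 0, 0.038, 0, 0, 0, 0, 0.038, 0, 0, 0, 0, 0.035, 0, 0, 0, 0, 0.03, 0, 0, 0, 0, 0.025, 0, 0, 0, 0, 0.018, 0, 0, 0, 0, 0, 0, 0, 0, 0, 0, 0, 0],
  grip_force=40,
)

```text
time_s: 3.37
position: [0.5252, 0.029, 0.0498]
tool_rot: [0.042, 0.999, 0.0, -0.001]
ft_force: [0.4, 0.3, 0.3]
width: 0.0851
grasp_force: 0.0
```

Emit:
carry_out(
  motion=[0, 0, 0, 0, 1, 0, 0, 0, 0, 1, 0, 0, 0, 0, 1, 0, 0, 0, 0, 1, 0, 0, 0, 0, 1, 0, 0, 0, 0, 1, 0, 0, 0, 0, 1, 0, 0, 0, 0, 1],
)

```text
time_s: 4.03
position: [0.5268, 0.0277, 0.0516]
tool_rot: [0.043, 0.999, 0.0, 0.001]
ft_force: [-1.4, 1.7, 5.9]
width: 0.0497
grasp_force: 41.8
```

```bash
python3 -c "
from h import *
plan((.493,.289,.17),175)"
```

```text
t 4.03 pos [0.5268 0.0277 0.0516] ang 175.02 w 0.0497 | shift [ 0.0564  0.2573 -0.1184] twist 0.0003 rows>=6.9 F [-1.4  1.7  5.9]
```

Emit:
carry_out(
  motion=[0, 0, -0.02, 0, 1, 0, 0, -0.04, 0, 1, 0, 0, -0.04, 0, 1, 0.0078, 0.0366, 0, 0, 1, 0.0078, 0.0366, 0, 0, 1, 0.0078, 0.0366, 0, 0, 1, 0.0078, 0.0366, 0, 0, 1, 0.0078, 0.0366, 0, 0, 1, 0.0078, 0.0366, 0, 0, 1, 0.0078, 0.0366, 0, 0, 1, 0, 0, 0, 0, 1, 0, 0, 0.035, 0, 1, 0, 0, 0.03, 0, 1, 0, 0, 0.02, 0, 1, 0, 0, 0.005, 0, 1, 0, 0, 0, 0, 1, 0, 0, 0, 0, 1],
)

```text
time_s: 5.45
position: [0.4943, 0.2875, 0.0609]
tool_rot: [0.044, 0.999, 0.0, 0.001]
ft_force: [0.3, 0.3, -1.7]
width: 0.0498
grasp_force: 43.4
```

```bash
python3 -c "
from h import *
plan((.493,.289,.054),175)"
```

```text
t 5.45 pos [0.4943 0.2875 0.0609] ang 175.01 w 0.0498 | shift [0.0014 0.0014 0.0069] twist 0.0001 rows>=0.2 F [ 0.3  0.3 -1.7]
```

Emit:
carry_out(
  motion=[0, 0, 0.004, 0, 1, 0, 0, 0.002, 0, 1, 0, 0, 0, 0, 1, 0, 0, 0, 0, 1],
)

```text
time_s: 5.78
position: [0.4939, 0.2875, 0.0545]
tool_rot: [0.043, 0.999, 0.0, 0.0]
ft_force: [0.1, 0.5, -2.7]
width: 0.0496
grasp_force: 43.4
```

Emit:
carry_out(
  motion=[0, 0, 0.001, 0, 1, 0, 0, 0, 0, 0.4, 0, 0, 0, 0, 0.3, 0, 0, 0, 0, 0.15, 0, 0, 0, 0, 0, 0, 0, 0, 0, 0, 0, 0, 0, 0, 0, 0, 0, 0, 0, 0, 0, 0, -0.015, 0, 0, 0, 0, -0.03, 0, 0, 0, 0, -0.04, 0, 0, 0, 0, -0.04, 0, 0, 0, 0, -0.04, 0, 0, 0, 0, 0, 0, 0],
)

```text
time_s: 6.95
position: [0.4969, 0.2889, 0.2267]
tool_rot: [0.043, 0.999, 0.003, 0.007]
ft_force: [1.4, 0.2, 0.7]
width: 0.0855
grasp_force: 0.0
```

```bash
python3 -c "
from h import *
plan((.592,.091,.22),85)
plan((.592,.091,.22),175)"
```

```text
t 6.95 pos [0.4969 0.2889 0.2267] ang 175.03 w 0.0855 | shift [-0.1889  0.112   0.0067] twist 1.5714 rows>=5.3 F [1.4 0.2 0.7]
t 6.95 pos [0.4969 0.2889 0.2267] ang 175.03 w 0.0855 | shift [-0.112  -0.1889  0.0067] twist 0.0006 rows>=5.3 F [1.4 0.2 0.7]
```

Emit:
carry_out(
  motion=[-0.0187, -0.0315, 0, 0, 0, -0.0187, -0.0315, 0, 0, 0, -0.0187, -0.0315, 0, 0, 0, -0.0187, -0.0315, 0, 0, 0, -0.0187, -0.0315, 0, 0, 0, -0.0187, -0.0315, 0, 0, 0, 0, 0, 0, 0.1208, 0, 0, 0, 0, 0.1208, 0, 0, 0, 0, 0.1208, 0, 0, 0, 0, 0.1208, 0, 0, 0, 0, 0.1208, 0, 0, 0, 0, 0.1208, 0, 0, 0, 0, 0.1208, 0, 0, 0, 0, 0.1208, 0, 0, 0, 0, 0.1208, 0, 0, 0, 0, 0.1208, 0, 0, 0, 0, 0.1208, 0, 0, 0, 0, 0.1208, 0, 0, 0, 0, 0.1208, 0, 0, 0, 0, 0, 0],
)

```text
time_s: 8.62
position: [0.589, 0.0894, 0.2177]
tool_rot: [0.738, 0.674, -0.0, -0.0]
ft_force: [-0.9, -0.6, 0.2]
width: 0.0851
grasp_force: 0.0
```

```bash
python3 -c "
from h import *
plan((.592,.091,.060),85)
snap('wrist','wC')"
```

```text
t 8.62 pos [0.589  0.0894 0.2177] ang 84.80 w 0.0851 | shift [0.0018 0.0029 0.1577] twist -0.0034 rows>=3.8 F [-0.9 -0.6  0.2]
```

View pics/wC.png

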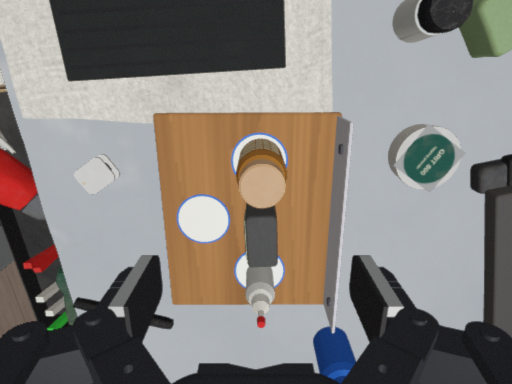

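View C: front mark (203,218) is now empty, the jar is at (262,180) with the fingers clear on both sides, and the fence (340,230) is clear. Next I descend on the jar.

Emit:
carry_out(
  motion=[0.002, 0.003, 0, -0.003, 0, 0, 0, 0.035, 0, 0, 0, 0, 0.035, 0, 0, 0, 0, 0.035, 0, 0, 0, 0, 0.03, 0, 0, 0, 0, 0.023, 0, 0, 0, 0, 0, 0, 0, 0, 0, 0, 0, 1, 0, 0, 0, 0, 1, 0, 0, 0, 0, 1, 0, 0, 0, 0, 1, 0, 0, 0, 0, 1, 0, 0, 0, 0, 1, 0, 0, 0, 0, 1, 0, 0, 0, 0, 1],
  grip_force=40,
)

```text
time_s: 9.92
position: [0.5937, 0.0913, 0.0623]
tool_rot: [0.736, 0.677, 0.002, 0.001]
ft_force: [-0.0, -0.1, 7.1]
width: 0.0429
grasp_force: 40.3
```

```bash
python3 -c "
from h import *
plan((.560,.351,.17),85)"
```

```text
t 9.92 pos [0.5937 0.0913 0.0623] ang 85.24 w 0.0429 | shift [ 0.2558 -0.0562 -0.1077] twist 0.0042 rows>=6.8 F [-0.  -0.1  7.1]
```

Emit:
carry_out(
  motion=[0, 0, -0.02, 0, 1, 0, 0, -0.03, 0, 1, 0, 0, -0.03, 0, 1, 0.0366, -0.0078, 0, 0, 1, 0.0366, -0.0078, 0, 0, 1, 0.0366, -0.0078, 0, 0, 1, 0.0366, -0.0078, 0, 0, 1, 0.0366, -0.0078, 0, 0, 1, 0.0366, -0.0078, 0, 0, 1, 0.0366, -0.0078, 0, 0, 1, 0, 0, 0, 0, 1, 0, 0, 0.03, 0, 1, 0, 0, 0.025, 0, 1, 0, 0, 0.015, 0, 1, 0, 0, 0.004, 0, 1, 0, 0, 0, 0, 1, 0, 0, 0, 0, 1],
)

```text
time_s: 11.33
position: [0.5594, 0.351, 0.0666]
tool_rot: [0.736, 0.677, 0.0, 0.0]
ft_force: [-0.7, -0.3, -1.8]
width: 0.0432
grasp_force: 41.6
```

Emit:
carry_out(
  motion=[0, 0, 0.0015, 0, 1, 0, 0, 0.0005, 0, 1, 0, 0, 0, 0, 1, 0, 0, 0, 0, 0.4, 0, 0, 0, 0, 0.3, 0, 0, 0, 0, 0.15, 0, 0, 0, 0, 0, 0, 0, 0, 0, 0, 0, 0, 0, 0, 0, 0, 0, -0.015, 0, 0, 0, 0, -0.03, 0, 0, 0, 0, -0.04, 0, 0, 0, 0, -0.04, 0, 0, 0, 0, -0.03, 0, 0, 0, 0, 0, 0, 0],
)

```text
time_s: 12.58
position: [0.5617, 0.3524, 0.2274]
tool_rot: [0.736, 0.677, 0.007, 0.002]
ft_force: [1.0, 0.1, 1.0]
width: 0.0852
grasp_force: 0.0
```

```bash
python3 -c "
from h import *
snap('wrist','wD')
plan((.5800,-.042,.22),85)"
```

```text
t 12.63 pos [0.5607 0.3519 0.2237] ang 85.23 w 0.0855 | shift [-0.3907  0.0536  0.0037] twist 0.0040 rows>=9.5 F [-0.5 -0.4 -0.8]
```

View pics/wD.png

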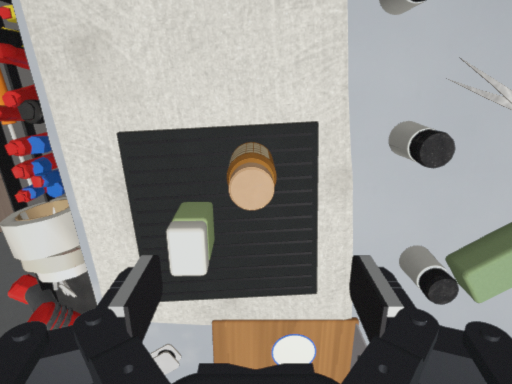

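View D: the jar (250,180) and bar (190,240) both stand upright on the mat. Next is the dropper.

Emit:
carry_out(
  motion=[-0.0355, 0.0049, 0, 0, 0, -0.0355, 0.0049, 0, 0, 0, -0.0355, 0.0049, 0, 0, 0, -0.0355, 0.0049, 0, 0, 0, -0.0355, 0.0049, 0, 0, 0, -0.0355, 0.0049, 0, 0, 0, -0.0355, 0.0049, 0, 0, 0, -0.0355, 0.0049, 0, 0, 0, -0.0355, 0.0049, 0, 0, 0, -0.0355, 0.0049, 0, 0, 0, -0.0355, 0.0049, 0, 0, 0, 0, 0, 0, 0, 0, 0, 0, 0, 0, 0, 0, 0, 0, 0, 0],
)

```text
time_s: 13.8
position: [0.5798, -0.0422, 0.2179]
tool_rot: [0.736, 0.677, -0.0, -0.001]
ft_force: [0.1, -0.2, 1.1]
width: 0.0858
grasp_force: 0.0
```

```bash
python3 -c "
from h import *
plan((.5800,-.042,.047),85)"
```

```text
t 13.80 pos [ 0.5798 -0.0422  0.2179] ang 85.19 w 0.0858 | shift [0.0002 0.0002 0.1709] twist 0.0033 rows>=4.1 F [ 0.1 -0.2  1.1]
```

Emit:
carry_out(
  motion=[0, 0, 0.035, 0, 0, 0, 0, 0.035, 0, 0, 0, 0, 0.035, 0, 0, 0, 0, 0.033, 0, 0, 0, 0, 0.02, 0, 0, 0, 0, 0.013, 0, 0, 0, 0, 0, 0, 0, 0, 0, 0, 0, 1, 0, 0, 0, 0, 1, 0, 0, 0, 0, 1, 0, 0, 0, 0, 1, 0, 0, 0, 0, 1, 0, 0, 0, 0, 1, 0, 0, 0, 0, 1, 0, 0, 0, 0, 1, 0, 0, 0, 0, 1],
  grip_force=25,
)

```text
time_s: 15.13
position: [0.581, -0.0426, 0.0491]
tool_rot: [0.736, 0.677, 0.001, 0.001]
ft_force: [0.2, 1.9, 5.7]
width: 0.0298
grasp_force: 25.9
```

Emit:
carry_out(
  motion=[0, 0, -0.02, 0, 1, 0, 0, -0.04, 0, 1, 0, 0, -0.04, 0, 1, 0.0366, -0.0078, 0, 0, 1, 0.0366, -0.0078, 0, 0, 1, 0.0366, -0.0078, 0, 0, 1, 0.0366, -0.0078, 0, 0, 1, 0.0366, -0.0078, 0, 0, 1, 0.0366, -0.0078, 0, 0, 1, 0.0366, -0.0078, 0, 0, 1, 0, 0, 0, 0, 1, 0, 0, 0.035, 0, 1, 0, 0, 0.03, 0, 1, 0, 0, 0.02, 0, 1, 0, 0, 0.008, 0, 1, 0, 0, 0, 0, 1, 0, 0, 0, 0, 1],
)

```text
time_s: 16.55
position: [0.5478, 0.217, 0.0556]
tool_rot: [0.736, 0.677, 0.0, 0.0]
ft_force: [0.1, -0.1, -0.3]
width: 0.0298
grasp_force: 25.3
```

Emit:
carry_out(
  motion=[0, 0, 0.003, 0, 1, 0, 0, 0.001, 0, 1, 0, 0, 0, 0, 1, 0, 0, 0, 0, 1],
)

```text
time_s: 16.88
position: [0.5476, 0.2173, 0.0517]
tool_rot: [0.736, 0.677, 0.001, 0.0]
ft_force: [0.1, -0.2, -0.5]
width: 0.0299
grasp_force: 25.3
```

Emit:
carry_out(
  motion=[0, 0, 0.0005, 0, 1, 0, 0, 0, 0, 0.5, 0, 0, 0, 0, 0.4, 0, 0, 0, 0, 0.2, 0, 0, 0, 0, 0, 0, 0, 0, 0, 0, 0, 0, 0, 0, 0, 0, 0, -0.015, 0, 0, 0, 0, -0.03, 0, 0, 0, 0, -0.04, 0, 0, 0, 0, -0.04, 0, 0, 0, 0, -0.04, 0, 0, 0, 0, 0, 0, 0],
)

```text
time_s: 17.97
position: [0.5507, 0.2182, 0.2244]
tool_rot: [0.736, 0.677, 0.007, 0.004]
ft_force: [1.1, 0.4, 0.2]
width: 0.0853
grasp_force: 0.0
```

```bash
python3 -c "
from h import *
p,d,c=snap('top','top1')
cv2.imwrite('pics/crop1.png',cv2.resize(p[140:250,90:440],None,fx=2.2,fy=2.2,interpolation=cv2.INTER_CUBIC)[:,:,::-1])
plan((.5865,.024,.22),85)"
```

```text
t 18.02 pos [0.5494 0.2179 0.2205] ang 85.23 w 0.0854 | shift [-0.1899  0.0539  0.0005] twist 0.0041 rows>=4.7 F [-0.5  0.1 -1.2]
```

View pics/crop1.png

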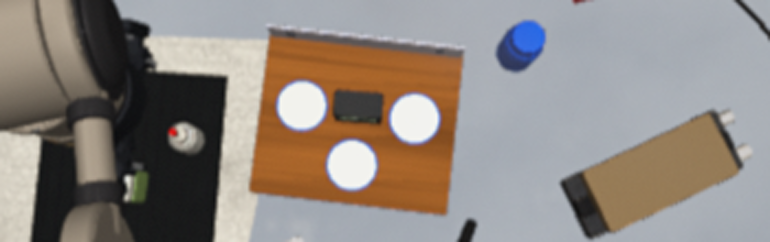

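View: all three marks are empty, the cube (358,106) is undisturbed, and the dropper (187,137) stands on the mat. The jar is hidden under the arm. Next is the cube.

Emit:
carry_out(
  motion=[-0.038, 0.0108, 0, 0.002, 0, -0.038, 0.0108, 0, 0.002, 0, -0.038, 0.0108, 0, 0, 0, -0.038, 0.0108, 0, 0, 0, -0.038, 0.0108, 0, 0, 0, 0, 0, 0, 0, 0, 0, 0, 0, 0, 0],
)

```text
time_s: 18.6
position: [0.5844, 0.0212, 0.214]
tool_rot: [0.739, 0.674, -0.001, -0.001]
ft_force: [-0.7, 1.0, -0.1]
width: 0.0853
grasp_force: 0.0
```

```bash
python3 -c "
from h import *
plan((.5865,.024,.037),85)"
```

```text
t 18.60 pos [0.5844 0.0212 0.214 ] ang 84.76 w 0.0853 | shift [0.003  0.0018 0.177 ] twist -0.0042 rows>=4.2 F [-0.7  1.  -0.1]
```

Emit:
carry_out(
  motion=[0.003, 0.002, 0.03, -0.004, 0, 0, 0, 0.035, 0, 0, 0, 0, 0.035, 0, 0, 0, 0, 0.035, 0, 0, 0, 0, 0.025, 0, 0, 0, 0, 0.017, 0, 0, 0, 0, 0, 0, 0, 0, 0, 0, 0, 0.4, 0, 0, 0, 0, 0.6, 0, 0, 0, 0, 1, 0, 0, 0, 0, 1, 0, 0, 0, 0, 1, 0, 0, 0, 0, 1, 0, 0, 0, 0, 1, 0, 0, 0, 0, 1, 0, 0, 0, 0, 1],
  grip_force=30,
)

```text
time_s: 19.93
position: [0.5877, 0.0262, 0.0399]
tool_rot: [0.736, 0.677, 0.001, 0.001]
ft_force: [-0.7, 0.4, 5.9]
width: 0.0298
grasp_force: 30.1
```

```bash
python3 -c "
from h import *
plan((.524,-.314,.20),116)"
```

```text
t 19.93 pos [0.5877 0.0262 0.0399] ang 85.21 w 0.0298 | shift [-0.2778 -0.2064 -0.1601] twist -0.5373 rows>=9.1 F [-0.7  0.4  5.9]
```

Emit:
carry_out(
  motion=[0, 0, -0.02, 0, 1, 0, 0, -0.035, 0, 1, 0, 0, -0.035, 0, 1, 0, 0, -0.035, 0, 1, 0, 0, -0.035, 0, 1, 0, 0, -0.02, 0, 1, -0.034, -0.0034, 0, 0, 1, -0.034, -0.0034, 0, 0, 1, -0.034, -0.0034, 0, 0, 1, -0.034, -0.0034, 0, 0, 1, -0.034, -0.0034, 0, 0, 1, -0.034, -0.0034, 0, 0, 1, -0.034, -0.0034, 0, 0, 1, -0.034, -0.0034, 0, 0, 1, 0, 0, 0, 0, 1, 0, 0, 0, 0, 1],
)

```text
time_s: 21.27
position: [0.5364, -0.2443, 0.2183]
tool_rot: [0.737, 0.676, 0.0, -0.0]
ft_force: [0.1, 0.3, -0.3]
width: 0.03
grasp_force: 29.6
```

```bash
cat > stone.py <<'E'
from h import *
import sys
p,d,c=snap('wrist',sys.argv[1])
W=deproj(c,d); h=cv2.cvtColor(p,cv2.COLOR_RGB2HSV)
m=(h[...,0]>8)&(h[...,0]<28)&(h[...,1]>50)&(abs(W[...,2]-.047)<.01)&(W[...,1]<-.15)
m=cv2.morphologyEx(np.uint8(m),cv2.MORPH_OPEN,np.ones((3,3)))
k=blob(m,300)[0]; r=cv2.minAreaRect(cast(c,k[:,0],.047)[:,:2].astype(np.float32)*1000); print(r,cv2.boxPoints(r).round(0).tolist(), np.median(W[...,2][m>0]))
plan((.524,-.314,.20),116)
E
python3 stone.py wE
```

```text
((504.8630065917969, -270.3222961425781), (74.30506896972656, 65.00692749023438), 26.340200424194336) [[457.0, -258.0], [486.0, -316.0], [553.0, -283.0], [524.0, -225.0]] 0.045075929021785366
t 21.32 pos [ 0.5368 -0.2429  0.2183] ang 85.12 w 0.0301 | shift [-0.0583 -0.0427  0.0183] twist -0.5389 rows>=1.8 F [-0.7  1.4 -2.3]
```

View pics/wE.png

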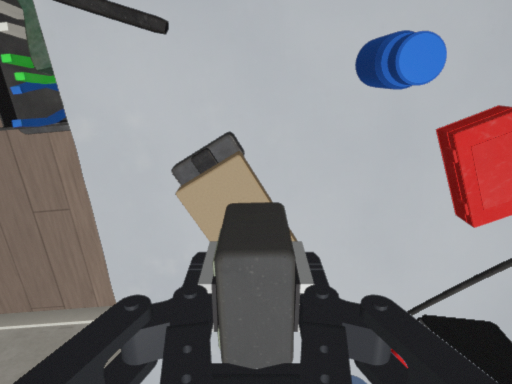

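View E: the cube (255,280) is held level, and the stone's +y end edge runs from (178,192) to (240,155). Stone top centre is (0.525, -0.3135), yaw 26.3°, with both views agreeing.

Emit:
carry_out(
  motion=[0, 0, 0, -0.109, 1, 0, 0, 0, -0.109, 1, 0, 0, 0, -0.109, 1, 0, 0, 0, -0.109, 1, 0, 0, 0, -0.109, 1, 0, 0, 0, 0, 1, 0, 0, 0, 0, 1],
)

```text
time_s: 21.9
position: [0.5375, -0.2413, 0.2185]
tool_rot: [0.527, 0.85, 0.0, -0.0]
ft_force: [0.2, -0.8, -1.2]
width: 0.0301
grasp_force: 29.6
```

```bash
python3 -c "
from h import *
plan((.524,-.3115,.090),116.34)"
```

```text
t 21.90 pos [ 0.5375 -0.2413  0.2185] ang 116.36 w 0.0301 | shift [-0.057  -0.0432  0.1285] twist 0.0003 rows>=3.5 F [ 0.2 -0.8 -1.2]
```

Emit:
carry_out(
  motion=[-0.0285, -0.0216, 0, 0, 1, -0.0285, -0.0216, 0, 0, 1, 0, 0, 0.035, 0, 1, 0, 0, 0.035, 0, 1, 0, 0, 0.03, 0, 1, 0, 0, 0.02, 0, 1, 0, 0, 0.0085, 0, 1, 0, 0, 0, 0, 1, 0, 0, 0, 0, 1, 0, 0, 0, 0, 1],
)

```text
time_s: 22.73
position: [0.525, -0.3134, 0.0918]
tool_rot: [0.527, 0.85, -0.0, 0.002]
ft_force: [-0.1, -0.0, -1.0]
width: 0.0297
grasp_force: 29.6
```

```bash
python3 -c "
from h import *
plan((.524,-.3115,.0775),116.34)"
```

```text
t 22.73 pos [ 0.525  -0.3134  0.0918] ang 116.42 w 0.0297 | shift [ 0.0021 -0.0001  0.0143] twist 0.0014 rows>=0.3 F [-0.1 -0.  -1. ]
```

Emit:
carry_out(
  motion=[0.002, 0, 0.006, 0, 1, 0, 0, 0.005, 0, 1, 0, 0, 0.0025, 0, 1, 0, 0, 0, 0, 1, 0, 0, 0, 0, 1, 0, 0, 0, 0, 1],
)

```text
time_s: 23.23
position: [0.523, -0.3111, 0.0765]
tool_rot: [0.527, 0.85, 0.0, 0.0]
ft_force: [-0.7, -0.4, 0.1]
width: 0.0297
grasp_force: 29.5
```

Emit:
carry_out(
  motion=[0, 0, 0, 0, 0.5, 0, 0, 0, 0, 0.4, 0, 0, 0, 0, 0.2, 0, 0, 0, 0, 0, 0, 0, 0, 0, 0, 0, 0, 0, 0, 0, 0, 0, -0.015, 0, 0, 0, 0, -0.03, 0, 0, 0, 0, -0.04, 0, 0, 0, 0, -0.04, 0, 0, 0.03, 0, -0.03, 0, 0, 0.03, 0, 0, 0, 0, 0.03, 0, 0, 0, 0, 0, 0, 0, 0, 0],
)

```text
time_s: 24.4
position: [0.481, -0.2269, 0.2317]
tool_rot: [0.526, 0.851, 0.001, -0.001]
ft_force: [1.0, 1.2, -0.4]
width: 0.0856
grasp_force: 0.0
```

```bash
python3 - <<'E'
from h import *
p,d,c=snap('wrist','wF'); W=deproj(c,d)
m=(abs(W[...,2]-.102)<.008)&(abs(W[...,0]-.525)<.06)&(abs(W[...,1]+.313)<.06)
k=blob(m,100)[0]; print(cv2.minAreaRect(cast(c,k[:,0],.102)[:,:2].astype(np.float32)*1000),np.median(W[...,2][m]))
plan((.548,.218,.22),85)
E
```

```text
((522.7401733398438, -310.1137390136719), (29.64974594116211, 56.36758041381836), 27.478899002075195) 0.100274429156202
t 24.45 pos [ 0.4823 -0.229   0.2316] ang 116.56 w 0.0854 | shift [0.4511 0.0265 0.0116] twist 0.5508 rows>=10.8 F [ 0.  -0.6  1.1]
```

View pics/wF.png

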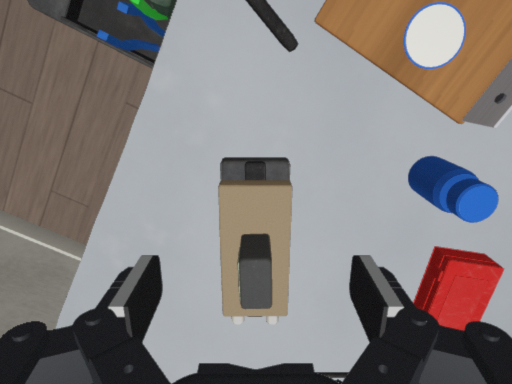

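View F: the cube (256,270) stands upright and aligned on the stone, about 4 mm from its middle. Now I bring things back, dropper first.

Emit:
carry_out(
  motion=[0, 0, 0, 0.11, 0, 0, 0, 0, 0.11, 0, 0, 0, 0, 0.11, 0, 0, 0, 0, 0.11, 0, 0, 0, 0, 0.11, 0, 0.0376, 0.0022, 0, 0, 0, 0.0376, 0.0022, 0, 0, 0, 0.0376, 0.0022, 0, 0, 0, 0.0376, 0.0022, 0, 0, 0, 0.0376, 0.0022, 0, 0, 0, 0.0376, 0.0022, 0, 0, 0, 0.0376, 0.0022, 0, 0, 0, 0.0376, 0.0022, 0, 0, 0, 0.0376, 0.0022, 0, 0, 0, 0.0376, 0.0022, 0, 0, 0, 0.0376, 0.0022, 0, 0, 0, 0.0376, 0.0022, 0, 0, 0, 0, 0, 0, 0, 0, 0, 0, 0, 0, 0],
)

```text
time_s: 26.03
position: [0.5499, 0.2176, 0.2301]
tool_rot: [0.737, 0.676, -0.0, 0.0]
ft_force: [-0.5, -0.8, 0.4]
width: 0.0853
grasp_force: 0.0
```

```bash
cat > chk.py <<'E'
from h import *
import sys
p,d,c=snap('wrist',sys.argv[1]); W=deproj(c,d)
for n,(x,y,z) in dict(jar=(.560,.351,.104),drop=(.548,.218,.065),bar=(.493,.289,.085)).items():
    m=(abs(W[...,2]-z+.001)<.007)&(abs(W[...,0]-x)<.05)&(abs(W[...,1]-y)<.045)
    k=blob(m,30)
    if k: print(n,[round(float(v),1) for v in np.ravel(cv2.minEnclosingCircle(cast(c,k[0][:,0],z)[:,:2].astype(np.float32)*1000)[0])], [np.round(v,1) for v in cv2.minAreaRect(cast(c,k[0][:,0],z)[:,:2].astype(np.float32)*1000)])
plan((.5476,.2173,.049),85)
E
python3 chk.py wG
```

```text
jar [559.8, 347.6] [array([559.2, 340.9]), array([17.8, 35.4]), np.float64(85.1)]
drop [548.9, 219.1] [array([549.1, 219.8]), array([25.2, 26.8]), np.float64(80.9)]
bar [495.6, 288.4] [array([495.8, 288.3]), array([49., 35.]), np.float64(85.9)]
t 26.08 pos [0.5498 0.2162 0.2302] ang 85.01 w 0.0856 | shift [ 0.0009 -0.0023  0.1812] twist 0.0001 rows>=4.3 F [-0.5 -0.4  0.5]
```

View pics/wG.png

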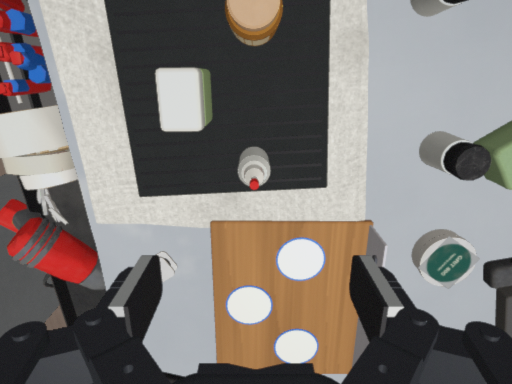

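View G: the dropper (254,165), bar (185,98) and jar (254,15) are all upright on the mat where expected. I pick the dropper.

Emit:
carry_out(
  motion=[0.001, -0.002, 0.035, 0, 0, 0, 0, 0.035, 0, 0, 0, 0, 0.035, 0, 0, 0, 0, 0.035, 0, 0, 0, 0, 0.025, 0, 0, 0, 0, 0.016, 0, 0, 0, 0, 0, 0, 0, 0, 0, 0, 0, 0.4, 0, 0, 0, 0, 0.7, 0, 0, 0, 0, 1, 0, 0, 0, 0, 1, 0, 0, 0, 0, 1, 0, 0, 0, 0, 1, 0, 0, 0, 0, 1, 0, 0, 0, 0, 1, 0, 0, 0, 0, 1],
  grip_force=25,
)

```text
time_s: 27.42
position: [0.5481, 0.2174, 0.0514]
tool_rot: [0.738, 0.675, 0.001, 0.001]
ft_force: [-0.8, -1.2, 6.0]
width: 0.03
grasp_force: 24.7
```

```bash
python3 -c "
from h import *
plan((.581,-.0426,.0505),85)"
```

```text
t 27.42 pos [0.5481 0.2174 0.0514] ang 84.95 w 0.0300 | shift [-0.2561  0.0554  0.0009] twist -0.0008 rows>=6.3 F [-0.8 -1.2  6. ]
```

Emit:
carry_out(
  motion=[0, 0, -0.02, 0, 1, 0, 0, -0.04, 0, 1, 0, 0, -0.04, 0, 1, -0.0366, 0.0079, 0, 0, 1, -0.0366, 0.0079, 0, 0, 1, -0.0366, 0.0079, 0, 0, 1, -0.0366, 0.0079, 0, 0, 1, -0.0366, 0.0079, 0, 0, 1, -0.0366, 0.0079, 0, 0, 1, -0.0366, 0.0079, 0, 0, 1, 0, 0, 0, 0, 1, 0, 0, 0.035, 0, 1, 0, 0, 0.03, 0, 1, 0, 0, 0.02, 0, 1, 0, 0, 0.01, 0, 1, 0, 0, 0, 0, 1, 0, 0, 0, 0, 1],
)

```text
time_s: 28.83
position: [0.5802, -0.0425, 0.0555]
tool_rot: [0.738, 0.675, 0.0, 0.0]
ft_force: [-0.1, 0.5, -0.2]
width: 0.0296
grasp_force: 25.1
```

```bash
python3 -c "
from h import *
plan((.581,-.0426,.0496),85)"
```

```text
t 28.83 pos [ 0.5802 -0.0425  0.0555] ang 84.96 w 0.0296 | shift [0.     0.0008 0.0059] twist -0.0007 rows>=0.1 F [-0.1  0.5 -0.2]
```

Emit:
carry_out(
  motion=[0, 0.001, 0.004, 0, 1, 0, 0, 0.002, 0, 1, 0, 0, 0, 0, 1, 0, 0, 0, 0, 1, 0, 0, 0, 0, 0.5, 0, 0, 0, 0, 0.4, 0, 0, 0, 0, 0.2, 0, 0, 0, 0, 0, 0, 0, 0, 0, 0, 0, 0, 0, 0, 0, 0, 0, -0.015, 0, 0, 0, 0, -0.03, 0, 0, 0, 0, -0.04, 0, 0, 0, 0, -0.04, 0, 0, 0, 0, -0.04, 0, 0, 0, 0, 0, 0, 0],
)

```text
time_s: 30.17
position: [0.5844, -0.0436, 0.2228]
tool_rot: [0.738, 0.675, 0.004, 0.006]
ft_force: [1.4, -0.0, 1.2]
width: 0.0856
grasp_force: 0.0
```

```bash
python3 -c "
from h import *
plan((.559,.351,.22),85)"
```

```text
t 30.17 pos [ 0.5844 -0.0436  0.2228] ang 84.94 w 0.0856 | shift [ 0.3909 -0.0597  0.0028] twist -0.0010 rows>=9.5 F [ 1.4 -0.   1.2]
```

Emit:
carry_out(
  motion=[0.0356, -0.0052, 0, 0, 0, 0.0356, -0.0052, 0, 0, 0, 0.0356, -0.0052, 0, 0, 0, 0.0356, -0.0052, 0, 0, 0, 0.0356, -0.0052, 0, 0, 0, 0.0356, -0.0052, 0, 0, 0, 0.0356, -0.0052, 0, 0, 0, 0.0356, -0.0052, 0, 0, 0, 0.0356, -0.0052, 0, 0, 0, 0.0356, -0.0052, 0, 0, 0, 0.0356, -0.0052, 0, 0, 0, 0, 0, 0, 0, 0, 0, 0, 0, 0, 0, 0, 0, 0, 0, 0],
)

```text
time_s: 31.33
position: [0.5583, 0.3519, 0.2134]
tool_rot: [0.737, 0.675, -0.0, 0.0]
ft_force: [-0.3, -0.9, -0.5]
width: 0.0858
grasp_force: 0.0
```

```bash
python3 -c "
from h import *
plan((.560,.351,.062),85)"
```

```text
t 31.33 pos [0.5583 0.3519 0.2134] ang 84.97 w 0.0858 | shift [-0.0007  0.0018  0.1514] twist -0.0006 rows>=3.6 F [-0.3 -0.9 -0.5]
```

Emit:
carry_out(
  motion=[0, 0.002, 0.035, 0, 0, 0, 0, 0.035, 0, 0, 0, 0, 0.035, 0, 0, 0, 0, 0.028, 0, 0, 0, 0, 0.018, 0, 0, 0, 0, 0, 0, 0, 0, 0, 0, 0, 0.4, 0, 0, 0, 0, 0.7, 0, 0, 0, 0, 1, 0, 0, 0, 0, 1, 0, 0, 0, 0, 1, 0, 0, 0, 0, 1, 0, 0, 0, 0, 1, 0, 0, 0, 0, 1],
  grip_force=40,
)

```text
time_s: 32.5
position: [0.5614, 0.3524, 0.0654]
tool_rot: [0.738, 0.675, 0.002, 0.001]
ft_force: [-2.4, -1.9, 6.4]
width: 0.0432
grasp_force: 40.3
```

```bash
python3 -c "
from h import *
plan((.5937,.0913,.0625),85)"
```

```text
t 32.50 pos [0.5614 0.3524 0.0654] ang 84.95 w 0.0432 | shift [-0.2573  0.0549  0.0029] twist -0.0010 rows>=6.3 F [-2.4 -1.9  6.4]
```

Emit:
carry_out(
  motion=[0, 0, -0.02, 0, 1, 0, 0, -0.03, 0, 1, 0, 0, -0.03, 0, 1, -0.0366, 0.0078, 0, 0, 1, -0.0366, 0.0078, 0, 0, 1, -0.0366, 0.0078, 0, 0, 1, -0.0366, 0.0078, 0, 0, 1, -0.0366, 0.0078, 0, 0, 1, -0.0366, 0.0078, 0, 0, 1, -0.0366, 0.0078, 0, 0, 1, 0, 0, 0, 0, 1, 0, 0, 0.03, 0, 1, 0, 0, 0.025, 0, 1, 0, 0, 0.015, 0, 1, 0, 0, 0.005, 0, 1, 0, 0, 0, 0, 1, 0, 0, 0, 0, 1],
)

```text
time_s: 33.92
position: [0.5928, 0.0922, 0.0689]
tool_rot: [0.738, 0.675, 0.001, 0.0]
ft_force: [-1.0, 0.7, -2.4]
width: 0.0437
grasp_force: 41.4
```

```bash
python3 -c "
from h import *
plan((.5937,.0913,.0635),85)"
```

```text
t 33.92 pos [0.5928 0.0922 0.0689] ang 84.95 w 0.0437 | shift [-0.0008  0.001   0.0054] twist -0.0009 rows>=0.1 F [-1.   0.7 -2.4]
```

Emit:
carry_out(
  motion=[-0.001, 0.001, 0.004, 0, 1, 0, 0, 0.0015, 0, 1, 0, 0, 0, 0, 1, 0, 0, 0, 0, 1],
)

```text
time_s: 34.25
position: [0.594, 0.0909, 0.0635]
tool_rot: [0.738, 0.675, 0.001, 0.001]
ft_force: [0.7, 0.2, 2.2]
width: 0.0433
grasp_force: 41.7
```

Emit:
carry_out(
  motion=[0, 0, 0, 0, 0.4, 0, 0, 0, 0, 0.3, 0, 0, 0, 0, 0.15, 0, 0, 0, 0, 0, 0, 0, 0, 0, 0, 0, 0, 0, 0, 0, 0, 0, -0.015, 0, 0, 0, 0, -0.03, 0, 0, 0, 0, -0.04, 0, 0, 0, 0, -0.04, 0, 0, 0, 0, -0.03, 0, 0, 0, 0, 0, 0, 0],
)

```text
time_s: 35.25
position: [0.5961, 0.0911, 0.225]
tool_rot: [0.738, 0.675, 0.005, 0.004]
ft_force: [0.5, -0.5, 0.4]
width: 0.0853
grasp_force: 0.0
```

Emit:
carry_out(
  motion=[0, 0, 0, -0.1208, 0, 0, 0, 0, -0.1208, 0, 0, 0, 0, -0.1208, 0, 0, 0, 0, -0.1208, 0, 0, 0, 0, -0.1208, 0, 0, 0, 0, -0.1208, 0, 0, 0, 0, -0.1208, 0, 0, 0, 0, -0.1208, 0, 0, 0, 0, -0.1208, 0, 0, 0, 0, -0.1208, 0, 0, 0, 0, -0.1208, 0, 0, 0, 0, -0.1208, 0, 0, 0, 0, -0.1208, 0, 0, 0, 0, 0, 0],
)

```text
time_s: 36.42
position: [0.5929, 0.0909, 0.2168]
tool_rot: [0.042, 0.999, -0.0, -0.0]
ft_force: [-0.6, 0.1, -0.1]
width: 0.0855
grasp_force: 0.0
```

```bash
python3 -c "
from h import *
plan((.4939,.288,.22),175)"
```

```text
t 36.42 pos [0.5929 0.0909 0.2168] ang 175.16 w 0.0855 | shift [ 0.1158  0.1877 -0.0032] twist 0.0027 rows>=5.3 F [-0.6  0.1 -0.1]
```

Emit:
carry_out(
  motion=[0.0193, 0.0313, 0, 0, 0, 0.0193, 0.0313, 0, 0, 0, 0.0193, 0.0313, 0, 0, 0, 0.0193, 0.0313, 0, 0, 0, 0.0193, 0.0313, 0, 0, 0, 0.0193, 0.0313, 0, 0, 0, 0, 0, 0, 0, 0, 0, 0, 0, 0, 0, 0, 0, 0, 0, 0],
)

```text
time_s: 37.17
position: [0.4945, 0.288, 0.2172]
tool_rot: [0.045, 0.999, -0.0, -0.0]
ft_force: [-0.3, 0.3, 0.1]
width: 0.0855
grasp_force: 0.0
```

```bash
python3 -c "
from h import *
plan((.494,.288,.052),175)"
```

```text
t 37.17 pos [0.4945 0.288  0.2172] ang 174.82 w 0.0855 | shift [ 0.0005 -0.      0.1652] twist -0.0031 rows>=4.0 F [-0.3  0.3  0.1]
```

Emit:
carry_out(
  motion=[0, 0, 0.035, 0, 0, 0, 0, 0.035, 0, 0, 0, 0, 0.035, 0, 0, 0, 0, 0.035, 0, 0, 0, 0, 0.025, 0, 0, 0, 0, 0, 0, 0, 0, 0, 0, 0, 0, 0, 0, 0, 0, 1, 0, 0, 0, 0, 1, 0, 0, 0, 0, 1, 0, 0, 0, 0, 1, 0, 0, 0, 0, 1, 0, 0, 0, 0, 1, 0, 0, 0, 0, 1, 0, 0, 0, 0, 1],
  grip_force=40,
)

```text
time_s: 38.42
position: [0.4957, 0.2885, 0.0546]
tool_rot: [0.044, 0.999, 0.001, 0.002]
ft_force: [0.4, -1.2, 6.7]
width: 0.049
grasp_force: 42.9
```

```bash
python3 -c "
from h import *
plan((.5268,.0277,.0516),175)"
```

```text
t 38.42 pos [0.4957 0.2885 0.0546] ang 174.91 w 0.0490 | shift [-0.0537 -0.2571  0.003 ] twist -0.0015 rows>=6.3 F [ 0.4 -1.2  6.7]
```

Emit:
carry_out(
  motion=[0, 0, -0.02, 0, 1, 0, 0, -0.04, 0, 1, 0, 0, -0.04, 0, 1, -0.0077, -0.0367, 0, 0, 1, -0.0077, -0.0367, 0, 0, 1, -0.0077, -0.0367, 0, 0, 1, -0.0077, -0.0367, 0, 0, 1, -0.0077, -0.0367, 0, 0, 1, -0.0077, -0.0367, 0, 0, 1, -0.0077, -0.0367, 0, 0, 1, 0, 0, 0, 0, 1, 0, 0, 0.035, 0, 1, 0, 0, 0.03, 0, 1, 0, 0, 0.02, 0, 1, 0, 0, 0.01, 0, 1, 0, 0, 0, 0, 1, 0, 0, 0, 0, 1],
)

```text
time_s: 39.83
position: [0.5257, 0.0278, 0.058]
tool_rot: [0.044, 0.999, 0.0, 0.0]
ft_force: [0.4, 0.4, -2.6]
width: 0.05
grasp_force: 43.3
```

```bash
python3 -c "
from h import *
plan((.5260,.0280,.0526),175)"
```

```text
t 39.83 pos [0.5257 0.0278 0.058 ] ang 174.93 w 0.0500 | shift [-0.0003  0.0002  0.0054] twist -0.0013 rows>=0.1 F [ 0.4  0.4 -2.6]
```

Emit:
carry_out(
  motion=[0, 0, 0.004, 0, 1, 0, 0, 0.0018, 0, 1, 0, 0, 0, 0, 1, 0, 0, 0, 0, 1, 0, 0, 0, 0, 0.4, 0, 0, 0, 0, 0.3, 0, 0, 0, 0, 0.15, 0, 0, 0, 0, 0, 0, 0, 0, 0, 0, 0, 0, 0, 0, 0, 0, 0, -0.015, 0, 0, 0, 0, -0.03, 0, 0, 0, 0, -0.04, 0, 0, 0, 0, -0.04, 0, 0, 0, 0, -0.04, 0, 0, 0, 0, -0.04, 0, 0, 0.03, 0, -0.04, 0, 0, 0.03, 0, 0, 0, 0, 0, 0, 0, 0, 0, 0, 0, 0, 0, 0],
)

```text
time_s: 41.5
position: [0.4697, 0.0326, 0.2906]
tool_rot: [0.044, 0.999, -0.0, 0.001]
ft_force: [0.7, -0.4, -0.5]
width: 0.0855
grasp_force: 0.0
```

```bash
python3 - <<'E'
from h import *
p,d,c=snap('wrist','wH'); W=deproj(c,d)
for n,(x,y,z) in dict(jar=(.5917,.0912,.102),drop=(.5792,-.0417,.099),bar=(.525,.0292,.083)).items():
    h=cv2.cvtColor(p,cv2.COLOR_RGB2HSV); near=np.hypot(W[...,0]-x,W[...,1]-y)<.05
    m=near&(abs(W[...,2]-z)<.006)
    if n=="drop": m=near&(W[...,2]>.04)&(h[...,1]>150)&((h[...,0]<8)|(h[...,0]>172))
    k=blob(m,5)
    if k: M=cv2.moments(k[0]); print(n,(cast(c,(M["m10"]/M["m00"],M["m01"]/M["m00"]),z)[0]-[x,y,z]).round(4)[:2])
t,_,_=snap('top','top2')
cv2.imwrite('pics/fin.png',np.hstack([p,cv2.resize(t[140:250,200:440],(512,384))[:, :280]])[:,:,::-1])
print(bot.state()["position"],bot.state()["time_s"])
E
```

```text
jar [-0.0025 -0.0017]
drop [-0.0005 -0.0002]
bar [-0.0027 -0.0007]
[0.47087809 0.03234604 0.28963289] 41.6
```

View pics/fin.png

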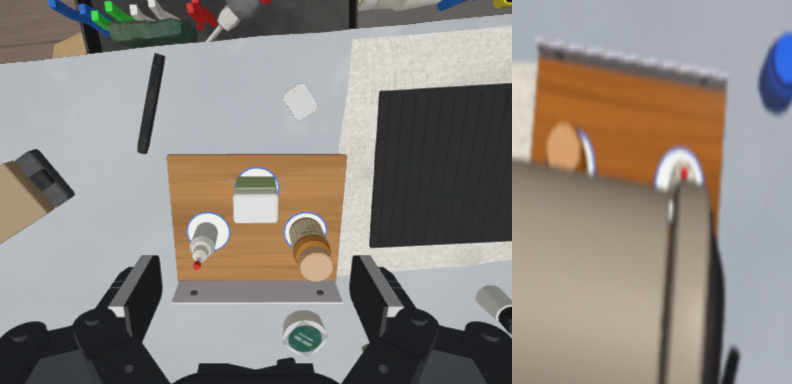

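The jar (313,245), dropper (205,240) and bar (256,195) are upright on their marks, within about 3 mm of where they started, and the gripper is open and clear. I'm handing in.

```bash
python3 -c "
from station import bot
print(bot.hand_in())"
```

```text
the job is handed in; nothing more can be done
None
```

The job is handed in (no verdict came back): the cube stands upright along the stone about 4 mm from its middle, and the jar, dropper and bar are back on their marks within about 3 mm of where they started, at about 42 s.

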